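# Tare the scale and hold the funnel over the jar

### The job

Filling is about to start: with the empty preserving jar standing on the scale, first turn the black tare knob until its red pointer reads zero (the green mark). Then take the funnel by its red handle out of its stand, carry it over the row of filled jars, and hold it upright and centred with its spout hovering about a centimetre above the empty jar's mouth, so that its weight stays off the scale: the funnel must never bump the jar or scale, and all the jars and the salt crock must be left standing where they are. Finish there, still holding the funnel steady in the gripper.

Things in the scene. Friction and masses are not known exactly. Their poses are not given: they have to be found in the camera images.
- scale: Green bench scale, fixed to the table, 190 x 360 mm, its case top 50 mm above the table. Origin: centre of its underside, on the table; x and y along its short and long side, z up. A round steel pan (156 mm across, top at 66 mm) is centred at y = +90 mm; a white dial (148 mm across, facing up, face at 54 mm) with the tare knob in its middle is centred at y = -100 mm.
- pan_center (a point): Centre of the top of the scale's steel pan, 66 mm above the table.
- dial_zero (a point): Middle of the green zero mark on the dial, 64 mm from the dial's centre towards the scale's +x. The mark is 11.5 mm wide and 16 mm long; black ticks follow every 15 degrees.
- tare_knob (a joint): Angle of the tare knob and its red pointer (rad): 0 when the pointer is on the green zero mark, positive when it stands counter-clockwise of it as seen from above. Turns freely from -1.6 to 1.6 against about 0.05 N m of friction, with no spring, and stays where it is left.
- tare_grip (a point): Point on the knob's vertical axis at the height to grip it (82 mm above the table). Its frame turns with the knob: +x points along the red pointer. The knob is a black upright bar 42 mm long (along the pointer), 14 mm wide, from 62 to 92 mm above the table, on a 44 mm disc.
- pointer_tip (a point): Tip of the red pointer (4 mm wide, just above the white dial face), 64 mm from the knob's axis.
- empty_jar: Empty open greenish glass jar, loose on the scale's pan, 110 mm high, 88 mm across, about 0.35 kg. Origin: centre of its underside; z up.
- jar_rim (a point): Centre of the empty jar's open mouth at the height of its rim (110 mm above its underside). The mouth is 70 mm wide inside, 78 mm outside.
- funnel: Steel preserving funnel with a red handle, about 0.12 kg, 84 mm high, 120 mm across at the top; the spout is 52 mm across and 30 mm long. Origin: centre of the spout's lower end; z up. The handle is a level bar pointing along the funnel's -x: 14 mm wide, 24 mm high (z 58 to 82 mm), reaching from 58 to 132 mm from the funnel's axis.
- funnel_grip (a point): Point on the funnel's handle to grip, at x = -100 mm, z = 70 mm in the funnel's frame; the same axes.
- funnel_stand: Fixed round wooden stand that holds the funnel: a foot 110 mm across and 30 mm high with a collar 84 mm across (hole 60 mm) up to 58 mm; the spout stands on the foot in the hole, 28 mm deep, so the funnel's origin is 30 mm above the table and it lifts straight out. Origin: centre of its underside.
- jar_tray: Fixed thin wooden board, 320 (x) x 95 (y) x 8 mm, that carries the row of filled jars along its x axis, 105 mm apart. It lies between the funnel stand and the scale. Origin: centre of its underside.
- jar_red: Filled jar with red contents and brass lid, loose on the board, 115 mm high (top 123 mm above the table), 72 mm across. Leave alone. Origin: centre of its underside.
- jar_yellow: The same with yellow contents. Leave alone.
- jar_olive: The same with olive green contents. Leave alone.
- salt_crock: White crock with a dark lid, 85 mm high, 76 mm across, loose on the table near the scale's dial end. Leave alone. Origin: centre of its underside.
Not all that is in view belongs to the job. There is more than one size of the empty_jar; the job needs the largest.

How it is judged (in metres and radians):
On the way, in this order (a step that is already met when the one before it is completed fails the run):
1. the tare knob's pointer is turned onto the zero mark (within 0.09 rad) while the funnel is still in its stand (value of joint tare_knob between -0.09 and 0.09 rad and distance of funnel from where it was at the start of the episode below 0.02 m), for 0.2 s.
2. the funnel is carried over the row of filled jars, its spout above their lids (height (world z) of funnel above 0.125 m and y of funnel in the frame of jar_tray between -0.05 and 0.05 m and x of funnel in the frame of jar_tray between -0.18 and 0.18 m and contact force between funnel and the fingers above 0.3 N), for 0.02 s.
At the end, for the whole second after the job is handed in: Pointer within 0.09 rad of zero; funnel held by the fingers alone, upright (0.1 rad), at rest, within 8 mm of the mouth's centre, spout 2 to 20 mm above the rim, touching neither jar nor scale; empty jar on the pan; other jars and crock upright, within 30 mm of their places (value of joint tare_knob between -0.09 and 0.09 rad and horizontal distance between funnel and jar_rim below 0.008 m and z of funnel in the frame of jar_rim between 0.002 and 0.02 m and angle between each of funnel, jar_red, jar_yellow, jar_olive, salt_crock's own z axis and vertical below 0.1 rad and linear speed of funnel below 0.02 m/s and contact force between funnel and the fingers above 0.3 N and contact force between funnel and empty_jar below 0.05 N and contact force between funnel and scale below 0.05 N and contact force between funnel and funnel_stand below 0.05 N and contact force between funnel and jar_red below 0.05 N and contact force between funnel and jar_yellow below 0.05 N and contact force between funnel and jar_olive below 0.05 N and contact force between funnel and salt_crock below 0.05 N and contact force between each of empty_jar, scale and the fingers below 0.05 N and distance between empty_jar and pan_center below 0.045 m and angle between empty_jar's own z axis and vertical below 0.05 rad and distance of each of jar_red, jar_yellow, jar_olive, salt_crock from where it was at the start of the episode below 0.03 m); the arm keeps its last pose, push and grip.
It fails at once if the funnel bumps the empty jar or the scale (over 1.5 N) (contact force between funnel and empty_jar above 1.5 N or contact force between funnel and scale above 1.5 N).
It fails at once if the empty jar is shoved or tipped on the pan (distance of empty_jar from where it was at the start of the episode above 0.02 m or angle between empty_jar's own z axis and vertical above 0.2 rad).
It fails at once if a filled jar or the crock is moved more than 30 mm or tipped (distance of any of jar_red, jar_yellow, jar_olive, salt_crock from where it was at the start of the episode above 0.03 m or angle between any of jar_red, jar_yellow, jar_olive, salt_crock's own z axis and vertical above 0.3 rad).
It also fails if it takes over 62 s, if anything falls off the work surface, if the arm or the gripper's body presses on something with over 40 N, if the wrist force passes 120 N, or if a joint passes its speed limit or range.

### The arm

A 7-joint arm with a two-finger parallel gripper is mounted at the origin on the work surface. World frame = base frame: x ahead of the robot, y to its left, z up, the work surface at z = 0. Lengths are in mm, angles in rad, forces in N, time in s.
With the tool pointing down it reaches from about 425 to 825 mm from the base axis. Payload 3.6 kg.
Tool frame: the origin (TCP) lies on the centre line of the jaws, within the pads' length; the fingertips stand 8 mm ahead of it and the grasp point (between the pads) lies 11 mm behind it; z points along the fingers, y is the line along which they close (so a half turn about z gives the same grasp; the last joint's range is limited). The gripper opens to 93 mm and grips with 3 to 60 N. Pads are 15 mm wide; open, the fingers measure 128 mm over their backs; the gripper's body (75 mm by 188 mm) begins 65 mm behind the grasp point.
Start: joints at [1.232, 0.615, -0.013, 1.423, 0.008, 1.103, -0.04], TCP at [200.032, -618.425, 226.64] pointing down, gripper open.
Joint ranges: [-3.12, 3.12], [-0.3, 2.06], [-1.34, 1.32], [0.26, 2.42], [-1.36, 4.5], [0.01, 1.98], [-2.84, 2.84]. Speed limits (rad/s): [2.79, 2.79, 3.14, 3.14, 3.14, 3.14, 3.14].

### API

Orientations are given as a unit quaternion [x, y, z, w].
In Python, from bench import * gives the robot as it stands.
- The arm moves only by the shell command python3 -m pendant 'ROWS' [FORCE]. ROWS is text: rows parted by semicolons, each of 7 numbers parted by spaces: the shift along the world's x, y, z in mm, then the turn, a rotation vector about the world's x, y, z in rad, then the opening, from 0 (shut) to 1 (fully open). A call has 1 to 12 rows; each row is the pose to reach, as a shift and turn from the pose commanded when the call began; what a row does not reach only later rows make up. A row lasts 1/10 s, in which the tool goes at most 50 mm and 8.59 degrees, less where a joint would pass 70% of its speed; a pose out of reach is approached as far as the arm can. A call with a gripper value outside its range is refused whole. The fingers move at their own pace and stop on an object; FORCE is the grip in N (left out, the last holds). Time passes only in rows, so rows that repeat a pose let the fingers close. It gives the time, the measured TCP pose, the force, the opening and the grip force at its end, in the units of the state.
- get_state(): the state, without advancing time (a new reading comes with each control period).
- snapshot(name): name is "scene" or "top" or "wrist"; returns (picture, depth): 420x560x3 uint8, blue, green, red; 420x560 float32, mm along the optical axis (not along the pixel's ray), 0 where there is no reading.
- calibration(name): a dict with "fx", "fy", "cx", "cy" (pixels), "xyz" and "orientation" of the camera in the world; the wrist camera has in their place "tool_from_camera" (4x4, takes a point from camera to tool coordinates, whose origin is the TCP and whose axes are the flange's). Camera axes: x right, y down, z forward; pixel columns grow to the right and rows downward; lengths in mm; the calibration is good to about 2 mm. A picture is of the moment at which its call begins: read the wrist's pose just before it. calibration takes no time and is no camera call.
- job_done(): hands the job in; it is judged then, once.
The state is a dict: "t": time; "qpos": joint angles; "qvel": joint speeds; "tau": joint torques, N m; "tool_pos": TCP position; "eef_rot": TCP orientation; "force": force on the tool from outside, world axes, zero at the start; "wrist_torque": the same for the moment, N m; "width": finger opening in mm; "grasp_force": force on a finger pad.
Only numpy, scipy, OpenCV 4.12 (cv2) and the standard library are available. Lean on these libraries where they do the work, as an engineer would, in place of code of your own. Each camera call takes 0.05 s, during which the arm holds its last target. There are 200 camera calls.

## Working session

There is one attempt and no reset: what is moved stays moved. The work goes in short steps, Python scripts to look and compute and a shell command to move; the robot and the scene stay as the last step left them, time stands still between calls to the robot, and variables do not carry over. Pictures are saved under pics/ and viewed, at most 10 in all, crops included, and the job is handed in when it is done.

```bash
mkdir -p pics; cat > h.py <<'E'
from bench import *
import numpy as np, cv2
from scipy.spatial.transform import Rotation as R
def cam(n,s=None):
    c=calibration(n)
    if n=="wrist":
        T=np.eye(4);T[:3,:3]=R.from_quat(s["eef_rot"]).as_matrix();T[:3,3]=s["tool_pos"]
        return c,T@np.array(c["tool_from_camera"])
    T=np.eye(4);T[:3,:3]=R.from_quat(c["orientation"]).as_matrix();T[:3,3]=c["xyz"]
    return c,T
def cloud(n,d,s=None):
    c,T=cam(n,s);v,u=np.mgrid[:420,:560]
    P=np.stack([(u-c["cx"])/c["fx"]*d,(v-c["cy"])/c["fy"]*d,d],-1)
    return P@T[:3,:3].T+T[:3,3]
def ray(n,u,v,z,s=None):
    c,T=cam(n,s);r=T[:3,:3]@np.array([(u-c["cx"])/c["fx"],(v-c["cy"])/c["fy"],1])
    return T[:3,3]+r*(z-T[2,3])/r[2]
E
python3 - <<'E'
from h import *
s=get_state();print(s)
for n in("top","scene"):
    p,d=snapshot(n);np.savez(f"{n}.npz",p=p,d=d);cv2.imwrite(f"pics/{n}.png",cv2.resize(p,(800,600)))
    print(calibration(n))
E
```

```text
{'t': 0.0, 'qpos': array([ 1.23152706,  0.61592463, -0.01264502,  1.42492321,  0.00809618,
        1.103436  , -0.04040501]), 'qvel': array([-4.61755602e-05, -4.54839921e-04,  8.02407279e-04, -8.92575387e-04,
        7.30397494e-04,  3.84110523e-04, -1.79836431e-04]), 'tau': array([ 3.55382790e-04, -4.58931220e+01,  2.09545274e-01, -1.65742600e+01,
       -6.09477167e-02,  2.04277266e-02,  2.31822733e-04]), 'tool_pos': array([ 199.77923431, -617.69676804,  225.46954468]), 'eef_rot': array([ 9.87789469e-01,  1.55789025e-01, -2.15582307e-04, -1.30296662e-03]), 'force': array([0.02052968, 0.19619533, 0.08530027]), 'wrist_torque': array([-0.00260991,  0.01886837, -0.03265481]), 'grasp_force': 0.0, 'width': 93.25435063762772}
{'fx': 422.8276940029594, 'fy': 422.8276940029594, 'cx': 277.9194786784791, 'cy': 207.37024603211998, 'xyz': array([ 482.8728061 ,   -7.59692042, 1306.69165755]), 'orientation': array([ 0.7142119 , -0.69918649,  0.02316821, -0.02242435])}
{'fx': 439.96392080935374, 'fy': 439.96392080935374, 'cx': 278.3500214574363, 'cy': 214.6709382843694, 'xyz': array([1252.19884764, -281.83353665, 1052.42918208]), 'orientation': array([ 0.78223161,  0.5321502 , -0.18581616, -0.26533416])}
```

View pics/top.png

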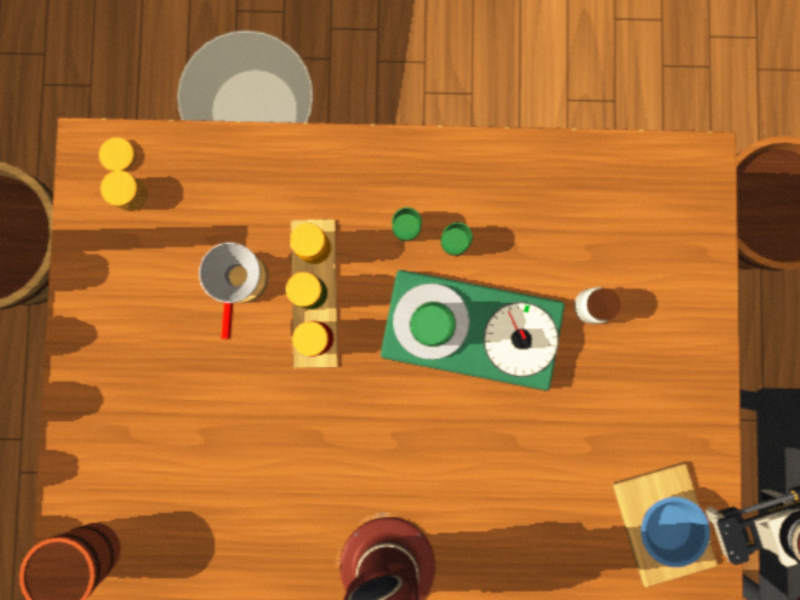

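View pics/scene.png

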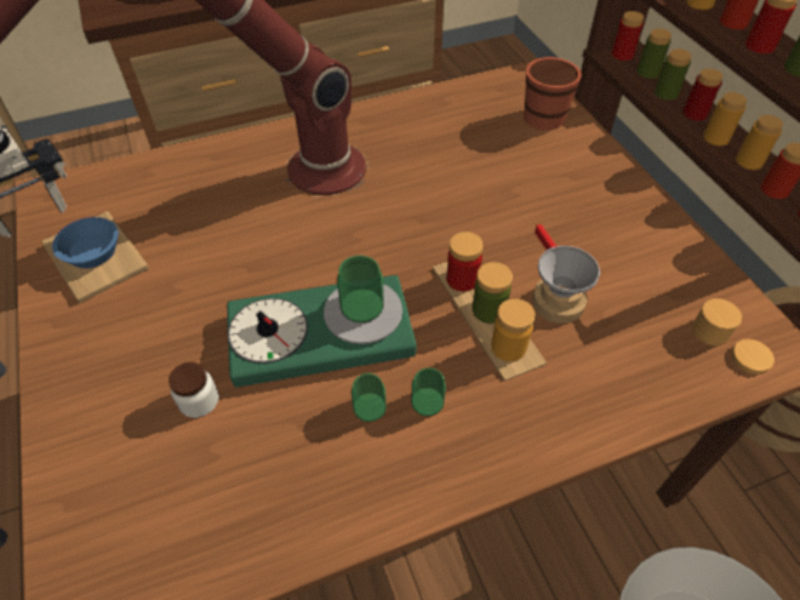

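The top view shows the knob at (521,338), the green mark at (527,309) and the pointer tip at about (511,311), which is counter-clockwise of zero. The empty jar stands on the pan at (433,325). The funnel is at (232,272) with its handle towards the robot, and the three jars are at x≈310. Next I'll measure these in enlarged crops.

```bash
python3 - <<'E'
from h import *
p=np.load("top.npz")["p"]
a=p[185:277,262:400];b=p[150:262,130:245]
cv2.imwrite("pics/a.png",cv2.resize(a,None,fx=5.7,fy=5.7,interpolation=cv2.INTER_CUBIC))
cv2.imwrite("pics/b.png",cv2.resize(b,None,fx=5,fy=5,interpolation=cv2.INTER_CUBIC))
P=cloud("top",np.load("top.npz")["d"])
def near(u,v):print((u,v),P[v,u].round(1))
for x,y in[(521,338),(433,325),(228,320),(226,335),(308,242),(304,290),(312,338),(600,303),(232,300)]:near(int(x*.7),int(y*.7))
# clusters of height
import scipy.ndimage as N
for lo,hi in[(116,130),(80,100),(105,122),(170,182)]:
    m=(P[...,2]>lo)&(P[...,2]<hi)&(P[...,0]>250)&(P[...,0]<800)
    l,k=N.label(m)
    for i in range(1,k+1):
        q=P[l==i]
        if len(q)>15:print(lo,hi,len(q),((q.min(0)+q.max(0))/2).round(1),np.ptp(q,axis=0).round(1))
E
```

```text
(364, 236) [ 484.3 -256.2   93.8]
(303, 227) [506.8 -82.5  70.8]
(159, 224) [506.  328.5 105.2]
(158, 234) [477.6 328.5 111.4]
(215, 169) [664.1 171.9 122. ]
(212, 203) [567.9 177.6 120.1]
(218, 236) [475.7 157.8 121.3]
(420, 212) [ 557.1 -419.7   84.5]
(162, 210) [545.9 321.4 105.8]
116 130 451 [668.4 173.7 122.9] [66.2 66.  11.8]
116 130 458 [569.4 178.8 122.5] [65.5 65.9 12.4]
116 130 460 [474.2 161.9 122.9] [64.5 65.4 13.4]
80 100 65 [659.5 165.6  89.9] [54.3 53.3 18.7]
80 100 519 [601.1 329.9  90. ] [109.5 107.5  20. ]
80 100 47 [563.1 163.5  89.8] [55.6 41.  18.9]
80 100 390 [ 555.9 -425.7   86.5] [61.4 66.3 13. ]
80 100 36 [473.1 133.9  90. ] [51.8 13.3 16.8]
80 100 79 [ 481.6 -263.3   88.8] [40.  25.5 14.9]
105 122 16 [692.8 175.8 119.5] [17.3 11.2  5. ]
105 122 20 [671.2 180.6 119.9] [20.6 22.   3.4]
105 122 21 [656.3 336.4 111.4] [ 6.7 36.6 11.9]
105 122 258 [563.1 316.4 112.8] [188.   96.2  15.4]
105 122 82 [604.1 372.2 111.7] [91.4 31.7 13. ]
105 122 21 [568.  173.2 120.1] [28.3  8.9  3.7]
105 122 23 [449.  163.9 120.1] [14.2 19.8  3.8]
170 182 133 [507.5 -76.1 175.9] [75.2 75.5 11.1]
```

View pics/a.png

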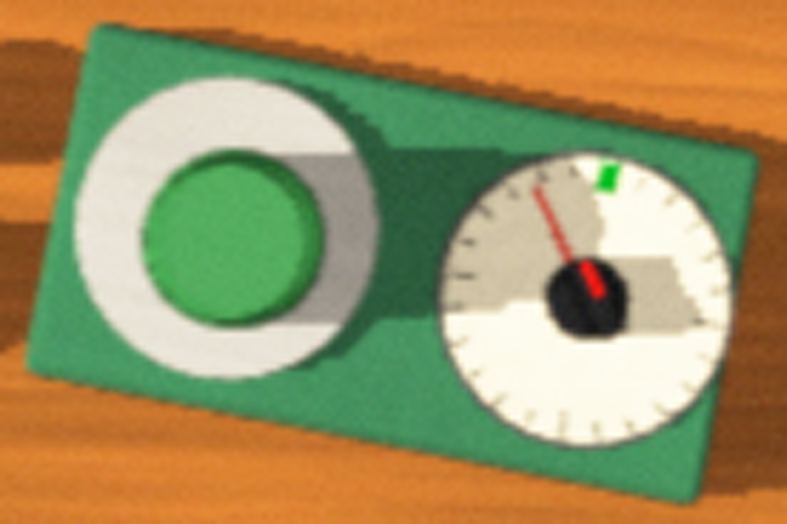

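View pics/b.png

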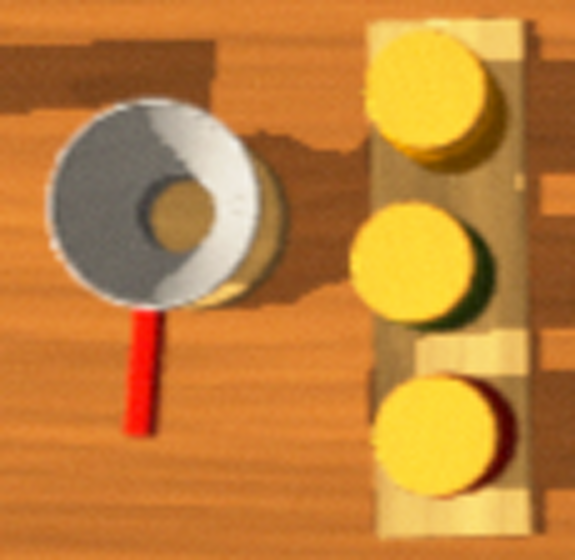

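Crop a shows the dial centre at (587,300), the green mark at (608,179), the pointer tip at (537,187) and the knob's red stripe from (585,263) to (600,297). Crop b shows the funnel rim centre at (153,203) and the handle from (148,312) to (141,435).

```bash
python3 - <<'E'
from h import *
fa=lambda x,y,z:ray("top",(x+.5)/5.7-.5+262,(y+.5)/5.7-.5+185,z)
fb=lambda x,y,z:ray("top",(x+.5)/5-.5+130,(y+.5)/5-.5+150,z)
D=fa(587,300,54);G=fa(608,179,54);T=fa(537,187,55);print("dial",D,"green",G,"tip",T)
an=lambda v:np.degrees(np.arctan2(v[1],v[0]))
print("ang",an(G-D),an(T-D),"knobbar",an(fa(585,263,92)-fa(600,297,92)),"knob",fa(592,280,92))
C=[fa(*q,50)[:2] for q in[(98,25),(758,152),(695,502),(28,372)]];print("scale",np.mean(C,0),an(np.append(C[0]-C[1],0))-90, an(np.append(C[3]-C[2],0))-90)
print("pan",fa(227,228,66),"jarrim",fa(233,238,176))
F=fb(153,203,114);h1=fb(148,312,112);h2=fb(141,435,112);print("funnel",F,"handle",h1,h2,an(h1-h2),an(F-h2),np.linalg.norm((F-h2)[:2]))
s=get_state();print("tool yaw y-axis",R.from_quat(s["eef_rot"]).as_matrix()[:2,1])
for n in [fb(368,20,8),fb(525,20,8),fb(535,535,8),fb(378,537,8)]:print("tray",n)
E
```

```text
dial [ 480.82970083 -266.04850738   54.        ] green [ 543.87261727 -276.47509044   54.        ] tip [ 538.87640843 -239.38006733   55.        ]
ang -9.391061762882044 24.67550302360072 knobbar 24.42629530451618 knob [ 490.9848532  -260.64452381   92.        ]
scale [ 498.52191878 -166.40755681] -9.71899263198003 -9.76709596130452
pan [513.88080333 -78.01318312  66.        ] jarrim [506.50654024 -74.66514159 176.        ]
funnel [601.52428773 326.3853482  114.        ] handle [539.75959708 327.34774495 112.        ] [470.31466711 328.56311288 112.        ] -1.0026411544680554 -0.9508850703039178 131.22769220513595
tool yaw y-axis [ 0.30774598 -0.95146589]
tray [728.93349761 227.22520096   8.        ]
tray [731.03128951 129.8509982    8.        ]
tray [413.41513782 114.90776177   8.        ]
tray [410.17642135 210.72588038   8.        ]
```

```bash
python3 -m pendant '40 50 0 0 0 0.02 1;80 100 0 0 0 0.04 1;120 150 0 0 0 0.06 1;160 200 0 0 0 0.08 1;200 250 0 0 0 0.1 1;240 301 0 0 0 0.115 1;265 332 0 0 0 0.115 1;281 353 -20 0 0 0.115 0.6;281 353 -46 0 0 0.115 0.6;281 353 -46 0 0 0.115 0.6;281 353 -46 0 0 0.115 0.6;281 353 -46 0 0 0.115 0.6' 15
python3 - <<'E'
from h import *
s=get_state();p,d=snapshot("wrist")
np.savez("w1.npz",p=p,d=d);cv2.imwrite("pics/w1.png",p)
print(s["tool_pos"],R.from_quat(s["eef_rot"]).as_matrix(),s["width"],s["t"])
c,T=cam("wrist",s);pt=np.linalg.inv(T)@[481.3,-265.5,92,1];print(c["fx"]*pt[0]/pt[2]+c["cx"],c["fy"]*pt[1]/pt[2]+c["cy"])
P=cloud("wrist",d,s);m=(P[...,2]>86)&(P[...,2]<97)&(abs(P[...,0]-481)<40)&(abs(P[...,1]+265)<40)
q=P[m];print(len(q),q.mean(0) if len(q) else 0, cv2.minAreaRect(q[:,:2].astype(np.float32)) if len(q) else 0)
E
```

```text
t: 1.3
tool_pos: [480.1, -267.3, 180.7]
eef_rot: [0.977, 0.211, -0.001, 0.001]
force: [-0.5, -0.6, 0.1]
width: 58.4
grasp_force: 0.0
[ 480.05252793 -267.28573558  180.73942077] [[ 9.10755580e-01  4.12944547e-01 -1.03713347e-03]
 [ 4.12943068e-01 -9.10755791e-01 -1.38273092e-03]
 [-1.51556651e-03  8.31052817e-04 -9.99998506e-01]] 58.43600400613582 1.3
281.9895966592305 214.5956152117543
818 [ 483.00370133 -265.6500539    90.07816344] ((482.3985595703125, -265.863037109375), (40.785316467285156, 13.391525268554688), 24.40713119506836)
```

View pics/w1.png

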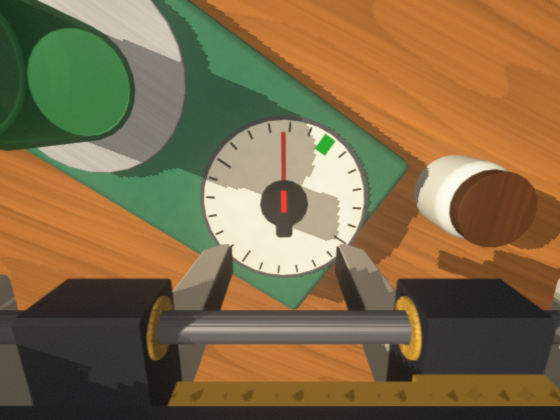

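The wrist view shows the knob between the jaws at (284,203), with the pointer straight up at (283,132) and the green mark at (325,145). The jaw alignment is right. I'll go down and grip.

```bash
python3 -m pendant '2 1.5 -40 0 0 0 0.6;2 1.5 -80 0 0 0 0.6;2 1.5 -100 0 0 0 0.6;2 1.5 -107 0 0 0 0.6;2 1.5 -107 0 0 0 0.6;2 1.5 -107 0 0 0 0;2 1.5 -107 0 0 0 0;2 1.5 -107 0 0 0 0;2 1.5 -107 0 0 0 0;2 1.5 -107 0 0 0 0;2 1.5 -107 0 0 0 0' 15
```

```text
t: 2.45
tool_pos: [483.8, -265.3, 74.0]
eef_rot: [0.977, 0.212, 0.001, 0.001]
force: [1.7, -0.2, 1.5]
width: 13.8
grasp_force: 15.0
```

```bash
python3 -m pendant '0 0 0 0 0 -0.1 0;0 0 0 0 0 -0.2 0;0 0 0 0 0 -0.3 0;0 0 0 0 0 -0.4 0;0 0 0 0 0 -0.5 0;0 0 0 0 0 -0.595 0;0 0 0 0 0 -0.595 0;0 0 0 0 0 -0.595 0;0 0 0 0 0 -0.595 0'
```

```text
t: 3.35
tool_pos: [483.9, -266.4, 74.0]
eef_rot: [0.997, -0.083, 0.002, 0.002]
force: [1.8, -4.6, -1.7]
width: 13.7
grasp_force: 15.0
```

```bash
python3 -m pendant '0 0 0 0 0 0 0.6;0 0 0 0 0 0 0.6;0 0 0 0 0 0 0.6;0 0 0 0 0 0 0.6;0 0 20 0 0 0 0.6;0 0 60 0 0 0 0.6;0 0 110 0 0 0 0.6;0 0 150 0 0 0 0.6;0 0 190 0 0 0 0.6;0 0 190 0 0 0 0.6;0 0 190 0 0 0 0.6'
python3 - <<'E'
from h import *
s=get_state();p,d=snapshot("wrist")
np.savez("w2.npz",p=p,d=d);cv2.imwrite("pics/w2.png",cv2.resize(p,(800,600)))
print(s["tool_pos"],s["t"])
P=cloud("wrist",d,s);m=(P[...,2]>86)&(P[...,2]<97)&(abs(P[...,0]-481)<40)&(abs(P[...,1]+265)<40)
print(cv2.minAreaRect(P[m][:,:2].astype(np.float32)))
E
```

```text
t: 4.45
tool_pos: [483.0, -263.5, 264.2]
eef_rot: [0.997, -0.083, 0.001, -0.0]
force: [0.2, 0.6, -1.5]
width: 56.1
grasp_force: 0.0
[ 483.02106551 -263.53674522  264.21821847] 4.45
((482.08551025390625, -266.2032165527344), (13.135360717773438, 41.98820495605469), 80.27179718017578)
```

View pics/w2.png

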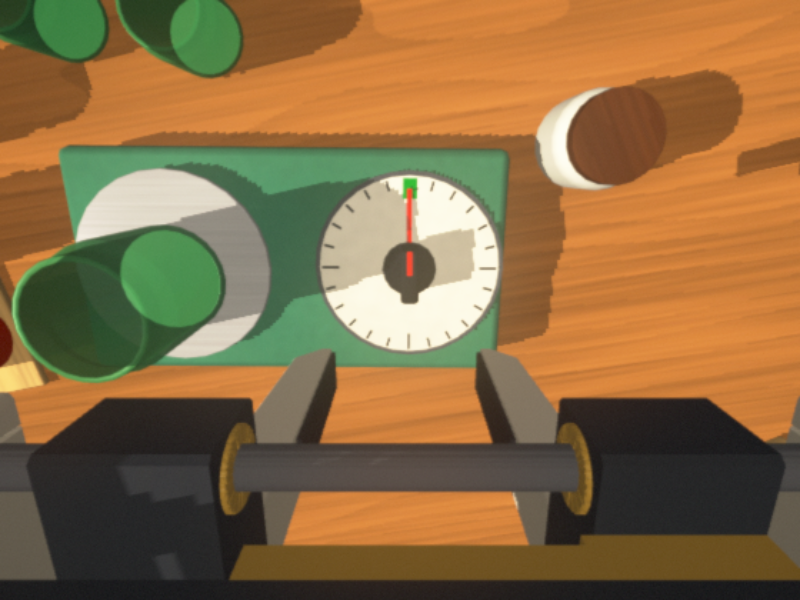

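The pointer tip (410,190) now lies on the green mark (410,187), so the tare is done. Next I'll go to the funnel handle at about (501.5, 328.1), with the grip at z 100.

```bash
python3 -m pendant '0 45 0 0 0 0.02 0.6;0 90 0 0 0 0.04 0.6;0 140 0 0 0 0.06 0.6;0 190 0 0 0 0.08 0.6;0 240 0 0 0 0.1 0.6;0 290 0 0 0 0.12 0.6;5 340 0 0 0 0.148 0.6;10 390 0 0 0 0.148 0.6;10 440 0 0 0 0.148 0.6;15 490 0 0 0 0.148 0.6;18 540 0 0 0 0.148 0.6;18 575 0 0 0 0.148 0.6' 40 && python3 -m pendant '0 16 -20 0 0 0 0.6;0 16 -50 0 0 0 0.6;0 16 -50 0 0 0 0.6;0 16 -50 0 0 0 0.6;0 16 -50 0 0 0 0.6'
python3 - <<'E'
from h import *
s=get_state();p,d=snapshot("wrist")
np.savez("w3.npz",p=p,d=d);cv2.imwrite("pics/w3.png",p)
print(s["tool_pos"],s["qpos"],np.degrees(R.from_quat(s["eef_rot"]).as_euler("xyz")))
P=cloud("wrist",d,s)
b,g,r=[p[...,i].astype(int) for i in range(3)];m=(r>110)&(g<60)&(b<60)&(P[...,2]>100)
print(m.sum(),cv2.minAreaRect(P[m][:,:2].astype(np.float32)),np.median(P[m],0))
E
```

```text
t: 5.7
tool_pos: [499.1, 314.7, 260.9]
eef_rot: [1.0, -0.008, -0.002, 0.0]
force: [0.6, 0.1, -0.1]
width: 55.9
grasp_force: 0.0
t: 6.2
tool_pos: [501.8, 326.6, 214.4]
eef_rot: [1.0, -0.01, 0.001, -0.0]
force: [0.1, 0.2, 0.8]
width: 55.8
grasp_force: 0.0
[501.77545113 326.63870839 214.43030206] [-0.58547629  0.54467437 -0.04535255  1.59702535  0.02826801  0.9993416
 -2.23070567] [-1.79972022e+02 -6.41679271e-02 -1.16726498e+00]
1224 ((496.45208740234375, 263.801513671875), (177.4755401611328, 101.95148468017578), 66.42989349365234) [508.66340584 329.2155962  110.19912654]
```

View pics/w3.png

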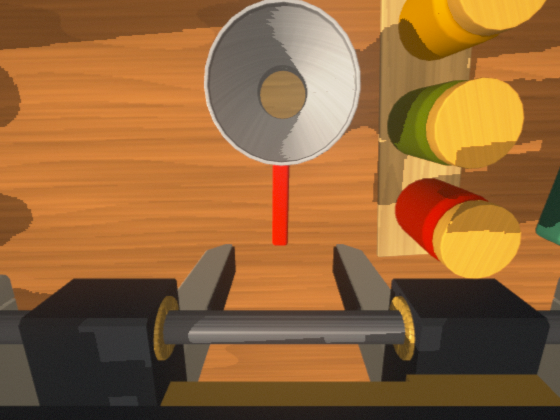

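The wrist view shows the handle from (280,165) to (280,245), parallel to the fingers and about centred between them. I'll descend and grip.

```bash
python3 - <<'E'
from h import *
d=np.load("w3.npz");s=get_state()
for u,v,z in[(280,245,112),(280,166,112),(282,82,114)]:print(ray("wrist",u,v,z,s))
E
python3 -m pendant '0 2 -40 0 0 0 0.6;0 2 -80 0 0 0 0.6;0 2 -110 0 0 0 0.6;0 2 -125 0 0 0 0.6;0 2 -125 0 0 0 0.6;0 2 -125 0 0 0 0.6'
```

```text
[472.04618972 330.55814921 112.        ]
[541.58750218 328.88101825 112.        ]
[605.52485411 325.79854319 114.        ]
t: 6.85
tool_pos: [502.1, 329.4, 90.0]
eef_rot: [1.0, -0.01, 0.001, -0.001]
force: [-0.1, 0.0, 0.2]
width: 56.0
grasp_force: 0.0
```

Close, then lift straight up.

```bash
python3 -m pendant '0 0 0 0 0 0 0;0 0 0 0 0 0 0;0 0 0 0 0 0 0;0 0 0 0 0 0 0;0 0 0 0 0 0 0;0 0 0 0 0 0 0' 40 && python3 -m pendant '0 0 10 0 0 0 0;0 0 25 0 0 0 0;0 0 45 0 0 0 0;0 0 70 0 0 0 0;0 0 100 0 0 0 0;0 0 130 0 0 0 0;0 0 160 0 0 0 0;0 0 185 0 0 0 0;0 0 205 0 0 0 0;0 0 215 0 0 0 0;0 0 215 0 0 0 0;0 0 215 0 0 0 0'
python3 - <<'E'
from h import *
s=get_state();p,d=snapshot("wrist")
cv2.imwrite("pics/w4.png",p);np.savez("w4.npz",p=p,d=d)
print(s["tool_pos"],s["qpos"],np.degrees(R.from_quat(s["eef_rot"]).as_euler("xyz")))
E
```

```text
t: 7.45
tool_pos: [501.0, 329.1, 88.7]
eef_rot: [1.0, -0.01, 0.0, -0.0]
force: [-0.1, 0.4, 0.4]
width: 14.2
grasp_force: 40.0
t: 8.65
tool_pos: [500.5, 328.7, 302.7]
eef_rot: [1.0, -0.01, -0.001, 0.001]
force: [0.3, -0.1, -1.2]
width: 13.6
grasp_force: 40.0
[500.45756975 328.69247823 302.72831316] [-0.58952739  0.4740431  -0.04543987  1.45869141  0.02203846  1.21130258
 -2.22771788] [ 1.79937556e+02  9.24874619e-02 -1.09810563e+00]
```

View pics/w4.png

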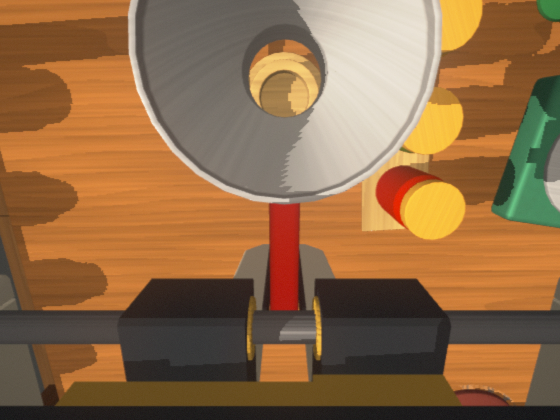

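The funnel is lifted and held by its handle, with the rim spanning columns 130 to 440 and clear of the stand. Next I'll measure its tilt and axis relative to the tool.

```bash
cat >> h.py <<'E'
def rimfit(P,c0,zmin):
    q=P[(P[...,2]>zmin)&(np.hypot(P[...,0]-c0[0],P[...,1]-c0[1])<72)&(np.hypot(P[...,0]-c0[0],P[...,1]-c0[1])>45)]
    a=np.arctan2(q[:,1]-c0[1],q[:,0]-c0[0]);k=((a+np.pi)/(2*np.pi)*60).astype(int);o=[]
    for i in range(60):
        w=q[k==i]
        if len(w)>3:
            w=w[np.argsort(w[:,2])[-4:]];o.append(np.median(w,0))
    o=np.array(o);A=np.c_[o[:,:2]-c0[:2],np.ones(len(o))]
    for _ in range(3):
        pl=np.linalg.lstsq(A,o[:,2],rcond=None)[0];e=abs(A@pl-o[:,2]);m=e<max(2,2*np.median(e));o=o[m];A=A[m]
    B=np.c_[2*o[:,:2],np.ones(len(o))];x=np.linalg.lstsq(B,(o[:,:2]**2).sum(1),rcond=None)[0]
    return len(o),"slope",pl[:2],"z",pl[2],"centre",x[:2],"r",np.sqrt(x[2]+x[:2]@x[:2])
E
python3 - <<'E'
from h import *
s=get_state();d=np.load("w4.npz")["d"];P=cloud("wrist",d,s)
print(rimfit(P,np.array([600.5,327.5]),300))
p,d=snapshot("top");print(rimfit(cloud("top",d),np.array([600.5,327.5]),300))
p,d=snapshot("scene");print(rimfit(cloud("scene",d),np.array([600.5,327.5]),300))
E
```

```text
(38, 'slope', array([-0.86826264,  0.01142087]), 'z', np.float64(323.3212128319138), 'centre', array([589.99380705, 326.52842244]), 'r', np.float64(57.24033658763293))
(31, 'slope', array([-0.01902762,  0.00043566]), 'z', np.float64(326.6533473629509), 'centre', array([600.28861021, 327.76210054]), 'r', np.float64(58.2012104158293))
(26, 'slope', array([-0.01698928, -0.02009249]), 'z', np.float64(325.15091514909244), 'centre', array([603.65765559, 327.13737591]), 'r', np.float64(58.15759002871903))
```

The funnel hangs almost level, with a droop of about 1°. I'll carry it over the row while turning -0.974 rad, so it arrives above the jar.

```bash
python3 -m pendant '-1 -8 0 0 0 -0.02 0;-3 -24 0 0 0 -0.06 0;-7 -48 0 0 0 -0.13 0;-11 -76 0 0 0 -0.22 0;-16 -106 0 0 0 -0.31 0;-21 -138 0 0 0 -0.41 0;-26 -170 0 0 0 -0.51 0;-31 -202 0 0 0 -0.61 0;-36 -236 0 0 0 -0.71 0;-40 -268 0 0 0 -0.81 0;-44 -296 0 0 0 -0.9 0;-46 -312 0 0 0 -0.95 0' && python3 -m pendant '-1 -6 0 0 0 -0.015 0;-1 -9 0 0 0 -0.024 0;-1 -9 0 0 0 -0.024 0;-1 -9 0 0 0 -0.024 0;-1 -9 0 0 0 -0.024 0'
python3 - <<'E'
from h import *
s=get_state();t=s["tool_pos"];r=R.from_quat(s["eef_rot"]).as_matrix();print(t,s["qpos"],r[:,0],r[:,2])
c=t+99*r[:,0];print("pred",c)
for n in("top","scene"):
    p,d=snapshot(n);np.savez(n+"2.npz",p=p,d=d);print(n,rimfit(cloud(n,d),c[:2],300))
    cv2.imwrite(f"pics/{n}2.png",p)
P=cloud("scene",d);q=P[(abs(P[...,2]-176)<8)&(np.hypot(P[...,0]-507,P[...,1]+75)<46)];print(len(q),q.min(0),q.max(0))
E
```

```text
t: 10.0
tool_pos: [453.7, 13.2, 303.9]
eef_rot: [0.883, -0.47, 0.0, 0.0]
force: [-0.5, -0.2, -0.4]
width: 14.1
grasp_force: 40.0
t: 10.5
tool_pos: [454.2, 9.2, 303.5]
eef_rot: [0.88, -0.475, -0.0, -0.0]
force: [0.2, 0.2, -0.4]
width: 13.5
grasp_force: 40.0
[454.1965681    9.21528776 303.48793629] [-0.27466601  0.2351886   0.26191956  1.840314   -0.06900784  1.07500087
 -2.54830083] [ 5.48070985e-01 -8.36431748e-01 -3.54866999e-04] [-1.75997268e-04  3.08940904e-04 -9.99999937e-01]
pred [508.4555956  -73.59145532 303.45280446]
top (36, 'slope', array([-0.00719414,  0.01072822]), 'z', np.float64(328.16056724582324), 'centre', array([508.14328478, -73.25531789]), 'r', np.float64(58.233724634150256))
scene (34, 'slope', array([0.00601121, 0.00415423]), 'z', np.float64(327.14032932135285), 'centre', array([511.26339802, -74.1004686 ]), 'r', np.float64(58.36101978834774))
177 [ 467.64690932 -115.03030022  168.00426093] [549.47449556 -38.51483791 180.45669121]
```

```bash
python3 - <<'E'
from h import *
from scipy.optimize import least_squares as L
for n in("top","scene"):
    P=cloud(n,np.load(n+".npz")["d"])
    q=P[(abs(P[...,2]-176)<6)&(np.hypot(P[...,0]-507,P[...,1]+75)<46)&(np.hypot(P[...,0]-507,P[...,1]+75)>30)]
    f=L(lambda x:np.hypot(q[:,0]-x[0],q[:,1]-x[1])-x[2],[507,-75,37],loss="soft_l1");print(n,len(q),f.x,np.median(q[:,2]),np.percentile(q[:,2],90))
p=np.load("scene.npz")["p"];p2=np.load("scene2.npz")["p"]
o=np.hstack([cv2.resize(x[150:260,190:320],None,fx=3,fy=3,interpolation=cv2.INTER_CUBIC) for x in(p,p2)])
cv2.imwrite("pics/jj.png",o)
E
```

```text
top 133 [506.43021585 -75.61596919  36.75464128] 175.4481216762556 177.857881304285
scene 161 [510.19173217 -76.55190012  36.71967546] 174.4509910374685 176.811969001659
```

View pics/jj.png

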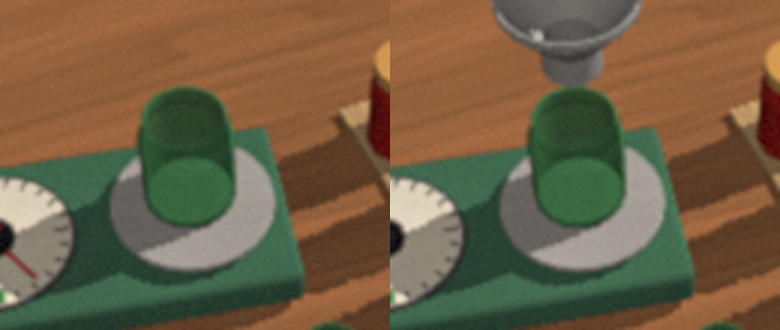

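In the right half of the crop the spout (570,65) sits above the jar mouth (577,110), and the jar hasn't moved. Both cameras agree that the funnel is off by about (+1.4, +2.4) mm, so I'll correct that and lower it 56 mm slowly.

```bash
python3 -m pendant '-1 -3 0 0 0 0 0;-1 -3 -8 0 0 0 0;-1 -3 -18 0 0 0 0;-1 -3 -28 0 0 0 0;-1 -3 -36 0 0 0 0;-1 -3 -43 0 0 0 0;-1 -3 -49 0 0 0 0;-1 -3 -53 0 0 0 0;-1 -3 -56 0 0 0 0;-1 -3 -56 0 0 0 0;-1 -3 -56 0 0 0 0;-1 -3 -56 0 0 0 0'
python3 - <<'E'
from h import *
s=get_state();t=s["tool_pos"];r=R.from_quat(s["eef_rot"]).as_matrix();print(t,abs(s["qvel"]).max())
c=t+99*r[:,0];print("pred",c)
for n in("top","scene"):
    p,d=snapshot(n);print(n,rimfit(cloud(n,d),c[:2],250))
cv2.imwrite("pics/fin.png",cv2.resize(p[120:280,170:420],None,fx=3.2,fy=3.2,interpolation=cv2.INTER_CUBIC))
E
```

```text
t: 11.8
tool_pos: [453.3, 5.1, 247.9]
eef_rot: [0.879, -0.476, 0.0, -0.0]
force: [-0.4, -0.3, -0.9]
width: 14.0
grasp_force: 40.0
[453.27509524   5.07524317 247.94181444] 0.0024061096333007096
pred [507.33846758 -77.85936994 247.98328688]
top (31, 'slope', array([-0.00280125,  0.00782918]), 'z', np.float64(271.7425876427815), 'centre', array([507.23110467, -77.79930556]), 'r', np.float64(57.86574248739126))
scene (30, 'slope', array([0.00785449, 0.00802595]), 'z', np.float64(271.01529082142855), 'centre', array([510.08951532, -77.87706277]), 'r', np.float64(58.16198559744486))
```

View pics/fin.png

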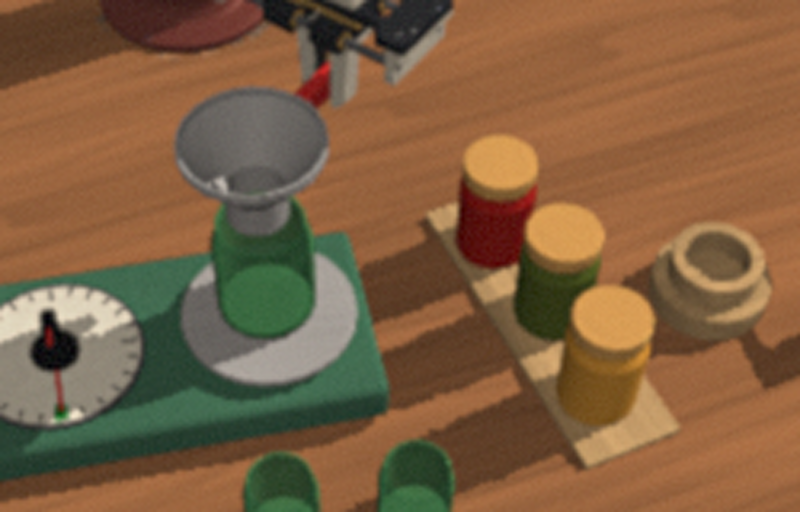

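The funnel is centred to within about 2 mm with its spout about 11 mm above the rim. The pointer is on green at (60,412), and the jars are still standing in place. I'll nudge y by +1.5 mm, let it settle, and hand in.

```bash
python3 -m pendant '0 1.5 0 0 0 0 0;0 1.5 0 0 0 0 0;0 1.5 0 0 0 0 0;0 1.5 0 0 0 0 0;0 1.5 0 0 0 0 0;0 1.5 0 0 0 0 0;0 1.5 0 0 0 0 0;0 1.5 0 0 0 0 0' && python3 -c "
from bench import *
print(job_done())"
```

```text
t: 12.7
tool_pos: [453.0, 6.6, 247.6]
eef_rot: [0.879, -0.476, 0.0, -0.0]
force: [-0.1, -0.5, -1.4]
width: 13.4
grasp_force: 40.0
the job is handed in; nothing more can be done
None
```

The job is handed in, with no verdict returned: the tare pointer is on zero, and the gripper holds the funnel still, centred to about 2 mm, with its spout roughly 11 mm above the empty jar's mouth and all jars in view still standing (the crock was not in the last picture).

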